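# Complete the lens carrier and hold it up level

### The job

Fill the lens carrier's empty sleeve with the yellow-ringed microscope objective from the lens mat: lower it in gently, upright, until it stands on the sleeve's floor, while the carrier stays standing on the bench. Then take the carrier by the middle of its handle, lift it level about 10 cm clear of the bench, and finish while holding it there, still and level, with all four lenses down in their sleeves. Do not disturb the other two lenses on the mat or the other things on the bench.

Things in the scene. Friction and masses are not known exactly. Their poses are not given: they have to be found in the camera images.
- yellow_centre (a point): The objective to load: microscope objective standing upright, 84 mm tall: straight barrel 30 mm diameter from 4 to 70 mm above its foot (the foot is bevelled, 23 mm wide at the very bottom), YELLOW colour ring near the top, then a 22 mm wide nose. About 100 g. The point is on its axis, half-way up (42 mm above the foot). It starts standing on the blue lens mat.
- white_centre (a point): Bystander on the lens mat: microscope objective standing upright, 84 mm tall: straight barrel 30 mm diameter from 4 to 70 mm above its foot (the foot is bevelled, 23 mm wide at the very bottom), WHITE colour ring near the top, then a 22 mm wide nose. About 100 g. The point is on its axis, half-way up (42 mm above the foot).
- black_centre (a point): Bystander on the lens mat: microscope objective standing upright, 84 mm tall: straight barrel 30 mm diameter from 4 to 70 mm above its foot (the foot is bevelled, 23 mm wide at the very bottom), BLACK colour ring near the top, then a 22 mm wide nose. About 100 g. The point is on its axis, half-way up (42 mm above the foot).
- red_centre (a point): Stands in a sleeve of the carrier: microscope objective standing upright, 84 mm tall: straight barrel 30 mm diameter from 4 to 70 mm above its foot (the foot is bevelled, 23 mm wide at the very bottom), RED colour ring near the top, then a 22 mm wide nose. About 100 g. The point is on its axis, half-way up (42 mm above the foot).
- green_centre (a point): Stands in a sleeve of the carrier: microscope objective standing upright, 84 mm tall: straight barrel 30 mm diameter from 4 to 70 mm above its foot (the foot is bevelled, 23 mm wide at the very bottom), GREEN colour ring near the top, then a 22 mm wide nose. About 100 g. The point is on its axis, half-way up (42 mm above the foot).
- blue_centre (a point): Stands in a sleeve of the carrier: microscope objective standing upright, 84 mm tall: straight barrel 30 mm diameter from 4 to 70 mm above its foot (the foot is bevelled, 23 mm wide at the very bottom), BLUE colour ring near the top, then a 22 mm wide nose. About 100 g. The point is on its axis, half-way up (42 mm above the foot).
- carrier: Loose lens carrier: white base plate 124 x 148 x 8 mm (its x, y, z) with four grey round sleeves centred at x = +-38, y = +-50 mm, rims 36 mm above the underside (seated lenses reach 92 mm), and a bow handle along its x over the middle. Origin: centre of the underside. About 300 g empty, 700 g full; full, it balances about the middle of the handle.
- carrier_grip (a point): Middle of the carrier's handle bar, 104 mm above its underside. The bar is black, flat-sided, 112 mm long along the carrier's x, 14 mm wide along its y, 18 mm high (95 to 113 mm above the underside), on two 10 mm posts 46 mm either side of the middle. Axes as the carrier's.
- empty_sleeve (a point): Centre of the mouth (rim height) of the empty sleeve, at carrier x = +38, y = +50 mm: a plain round bore 33 mm wide, 28 mm deep, outside 40 mm. Axes as the carrier's. Neighbouring lenses stand 76 mm away along the carrier's x and 100 mm along its y; the handle's mid-plane is 50 mm away along y.
- seat (a point): Where the centre point of the yellow objective comes to lie when it stands on the floor of the empty sleeve: on the bore's axis, 50 mm above the carrier's underside.
- mat: Fixed blue lens mat, 250 x 95 mm (its x and y), 4 mm thick. Origin: centre of the underside. Three objectives stand on it in a row along its x, 80 mm apart.
- dispenser: Bystander: pale solvent pump dispenser, 62 mm diameter, 152 mm tall. Origin: centre of the underside.
- wafer_case: Bystander: round flat wafer case, 120 mm diameter, 23 mm high. Origin: centre of the underside.
- scale_case: Bystander: small wooden box for a glass scale, 90 x 40 x 18 mm. Origin: centre of the underside.
- driver: Bystander: screwdriver, 150 mm long, lying on the bench. Origin on its axis.
There are look-alikes about, which are no part of the job. What is shaped like the part that bears red_centre but orange or pink is not meant.

How it is judged:
On the way, in this order (a step that is already met when the one before it is completed fails the run):
1. the yellow objective stands fully home in the empty sleeve, let go, with the carrier still on the bench (distance between yellow_centre and seat below 0.005 m and angle between the z axis of yellow_centre and the z axis of seat, either way round below 0.12 rad and height (world z) of carrier_grip below 0.11 m and contact force between the fingers and yellow below 0.2 N), for 0.2 s.
2. the carrier is lifted level by its handle, at least 6 cm clear of the bench (height (world z) of carrier_grip between 0.164 and 0.284 m and angle between carrier_grip's own z axis and vertical below 0.09 rad and contact force between the fingers and carrier above 2 N and distance between the grasp point and carrier_grip below 0.045 m), for 0.3 s.
At the end, for the whole second after the job is handed in: The carrier hangs in the fingers by its handle (within 45 mm of the middle), 60 to 180 mm above the bench, tilted under 0.09 rad, still (20 mm/s, 0.1 rad/s), touching nothing else; the yellow lens is home in its sleeve (within 5 mm), the red, green and blue still in theirs (6 mm) (all of step 2 and distance between yellow_centre and seat below 0.005 m and angle between the z axis of yellow_centre and the z axis of seat, either way round below 0.12 rad and contact force between carrier and white below 0.2 N and contact force between carrier and black below 0.2 N and contact force between carrier and mat below 0.2 N and contact force between carrier and dispenser below 0.2 N and contact force between carrier and wafer_case below 0.2 N and contact force between carrier and scale_case below 0.2 N and contact force between carrier and driver below 0.2 N and linear speed of carrier below 0.02 m/s and angular speed of carrier below 0.1 rad/s and z of red_centre in the frame of carrier_grip between -0.06 and -0.047 m and x of red_centre in the frame of carrier_grip between -0.044 and 0.044 m and y of red_centre in the frame of carrier_grip between -0.056 and 0.056 m and z of green_centre in the frame of carrier_grip between -0.06 and -0.047 m and x of green_centre in the frame of carrier_grip between -0.044 and 0.044 m and y of green_centre in the frame of carrier_grip between -0.056 and 0.056 m and z of blue_centre in the frame of carrier_grip between -0.06 and -0.047 m and x of blue_centre in the frame of carrier_grip between -0.044 and 0.044 m and y of blue_centre in the frame of carrier_grip between -0.056 and 0.056 m); the arm keeps its last pose, push and grip.
It fails at once if the yellow objective is dropped into the carrier (faster than 0.35 m/s inside the sleeve) (distance between yellow_centre and seat below 0.03 m and height (world z) of carrier_grip below 0.11 m and linear speed of yellow above 0.35 m/s).
It fails at once if the carrier is tipped more than 0.3 rad (17 degrees) (angle between carrier_grip's own z axis and vertical above 0.3 rad).
It fails at once if the white or black objective on the mat is knocked over or moved more than 20 mm (distance of any of white_centre, black_centre from where it was at the start of the episode above 0.02 m or angle between any of white_centre, black_centre's own z axis and vertical above 0.4 rad).
It fails at once if the dispenser, wafer case, scale case or screwdriver is moved more than 20 mm (distance of any of dispenser, wafer_case, scale_case, driver from where it was at the start of the episode above 0.02 m).
It also fails if it takes over 51 s, if anything falls off the work surface, if the arm or the gripper's body presses on something with over 40 N, if the wrist force passes 120 N, or if a joint passes its speed limit or range.

### The arm

A 6-joint arm with a two-finger parallel gripper is mounted at the origin on the work surface. World frame = base frame: x ahead of the robot, y to its left, z up, the work surface at z = 0. Lengths are in m, angles in rad, forces in N, time in s.
With the tool pointing down it reaches from about 0.25 to 0.775 m from the base axis. Payload 4 kg.
Tool frame: the origin (TCP) lies midway between the tips of the shut fingers; the grasp point (between the pads) lies 19 mm behind it; z points along the fingers, x is the direction in which the jaws open and shut, and the axes are right-handed (so a half turn about z gives the same grasp; the last joint's range is limited). The gripper opens to 94 mm and grips with 3 to 60 N. Pads are 16 mm wide; open, the fingers measure 119 mm over their backs; the gripper's body (75 mm by 177 mm) begins 78 mm behind the grasp point.
Start: joints at [1.026, 0.087, 1.371, -0, 1.684, -0.103], TCP at [0.235, 0.497, 0.206] pointing down, gripper open.
Joint ranges: [-3.1, 3.1], [-0.76, 2.03], [0.27, 2.55], [-1.08, 4.22], [0.17, 2.65], [-2.57, 2.57]. Speed limits (rad/s): [2.79, 2.79, 3.14, 3.14, 3.14, 3.14].

### API

Orientations are given as [roll, pitch, yaw] about the fixed x, y, z axes, in that order (R = Rz(yaw) Ry(pitch) Rx(roll)).
In Python, from bench import * gives the robot as it stands.
- The arm moves only by the tool send_rows, never from a script. Its argument "rows" is one flat list of numbers, 7 for each row, row after row: the shift along the world's x, y, z in mm, then the turn, a rotation vector about the world's x, y, z in degrees, then the opening, from 0 (shut) to 1 (fully open). A call has exactly 8 rows; each row shifts and turns the commanded pose from where the row before left it; what a row does not reach is not made up. A row lasts 1/8 s, in which the tool goes at most 62.5 mm and 10.7 degrees, less where a joint would pass 70% of its speed; a pose out of reach is approached as far as the arm can. A call is refused whole if a number of a shift passes 62.5 or a number of a turn 10.7, either way. A call with a gripper value outside its range is refused whole. The fingers move at their own pace and stop on an object; the grip force is fixed at half the most. Time passes only in rows, so rows that do not move let the fingers close, or fill a call up. It gives the time, the measured TCP pose, the force and the opening at its end, in the units of the state.
- get_obs(): the state, without advancing time (a new reading comes with each control period).
- snapshot(name): name is "scene" or "top" or "wrist"; returns a dict with "color" (400x640x3 uint8, red, green, blue), "intrinsics" (3x3 intrinsics, pixels), "distortion" ([k1, k2, p1, p2, k3] as OpenCV has them; the pictures are not rectified), "rvec" (rotation vector, rad) and "tvec" (3), from world to camera coordinates, as OpenCV has them; the wrist camera has in their place "T_tool_cam" (4x4, takes a point from camera to tool coordinates, whose origin is the TCP and whose axes are the tool frame's). Camera axes: x right, y down, z forward; pixel columns grow to the right and rows downward; lengths in m; the calibration is good to about 2 mm. A picture is of the moment at which its call begins: read the wrist's pose just before it. There is no depth.
- close_job(): hands the job in, once; it reports no verdict.
The state is a dict: "time": time; "joint_positions": joint angles; "qvel": joint speeds; "joint_torque": joint torques, N m; "tool_pos": TCP position; "ee_rot": TCP orientation; "wrist_force": force on the tool from outside, world axes, zero at the start; "wrist_torque": the same for the moment, N m; "width": finger opening in m.
Only numpy, scipy, OpenCV 4.12 (cv2) and the standard library are available. Lean on these libraries where they do the work, as an engineer would, in place of code of your own. Each camera call takes 0.05 s, during which the arm holds its last target.

## Working session

There is one attempt and no reset: what is moved stays moved. The work goes in short steps, Python scripts to look and compute and a tool call to move; the robot and the scene stay as the last step left them, time stands still between calls to the robot, and variables do not carry over. Pictures are saved under pics/ and viewed, and the job is handed in when it is done.

Besides the shell and the picture viewer there is one more tool, called after "Emit:" as name(argument=value, ...) on one line, values as JSON. send_rows: Moves the arm, as the interface text tells. Its arguments: {"type":"object","properties":{"rows":{"type":"array","items":{"type":"number"}}},"required":["rows"]}

```bash
mkdir -p pics; ls
python3 - <<'E'
from bench import *
import cv2, json
o=get_obs();print({k:o[k] for k in('time','tool_pos','ee_rot','width','wrist_force')})
for n in('scene','top','wrist'):
    s=snapshot(n);cv2.imwrite(f'pics/{n}0.png',s['color'][:,:,::-1])
    print(n,{k:(v if k!='color' else 0) for k,v in s.items()})
    import pickle;pickle.dump(s,open(f'pics/{n}0.pkl','wb'))
E
```

```text
pics
{'time': 0.0, 'tool_pos': array([0.2348901 , 0.49671713, 0.20433713]), 'ee_rot': array([-3.14137692e+00,  2.12665992e-03,  1.12894756e+00]), 'width': 0.09368709905635454, 'wrist_force': array([ 1.5777444 , -0.24612866,  0.45435727])}
scene {'color': 0, 'intrinsics': array([[419.07772514,   0.        , 321.9563558 ],
       [  0.        , 419.07772514, 203.312452  ],
       [  0.        ,   0.        ,   1.        ]]), 'distortion': array([0.00691225, 0.        , 0.        , 0.        , 0.        ]), 'rvec': array([ 1.63086852,  1.75834361, -0.8555972 ]), 'tvec': array([ 0.06143224, -0.24582672,  1.78400894])}
top {'color': 0, 'intrinsics': array([[490.46713432,   0.        , 319.54237756],
       [  0.        , 490.46713432, 197.6552061 ],
       [  0.        ,   0.        ,   1.        ]]), 'distortion': array([-0.00638167,  0.        ,  0.        ,  0.        ,  0.        ]), 'rvec': array([ 2.14211543, -2.15751575,  0.18023443]), 'tvec': array([-0.01853752,  0.51572296,  1.48676619])}
wrist {'color': 0, 'intrinsics': array([[302.9917201 ,   0.        , 320.39977398],
       [  0.        , 302.9917201 , 200.72248804],
       [  0.        ,   0.        ,   1.        ]]), 'distortion': array([-0.0432934,  0.       ,  0.       ,  0.       ,  0.       ]), 'T_tool_cam': array([[ 9.99999394e-01, -2.18362892e-04, -1.07866964e-03,
         4.19674978e-05],
       [ 4.83115339e-04,  9.67733585e-01,  2.51975149e-01,
        -7.23716814e-02],
       [ 9.88842812e-04, -2.51975518e-01,  9.67733104e-01,
        -1.78916031e-01],
       [ 0.00000000e+00,  0.00000000e+00,  0.00000000e+00,
         1.00000000e+00]])}
```

View pics/scene0.png

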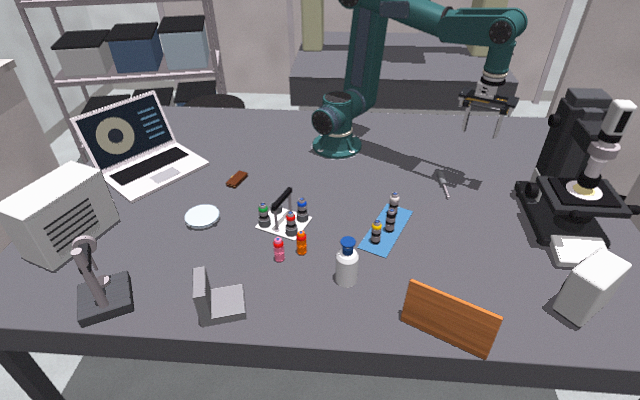

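View pics/top0.png

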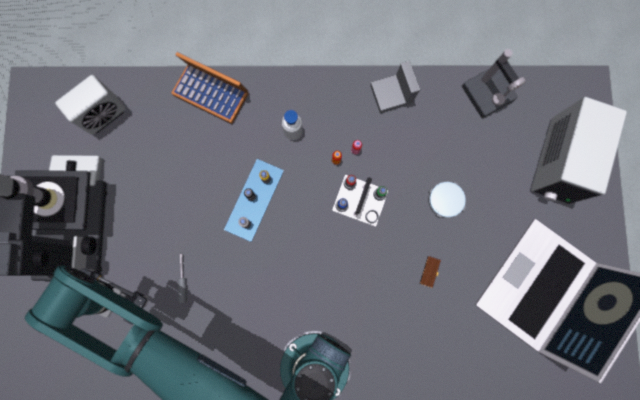

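View pics/wrist0.png

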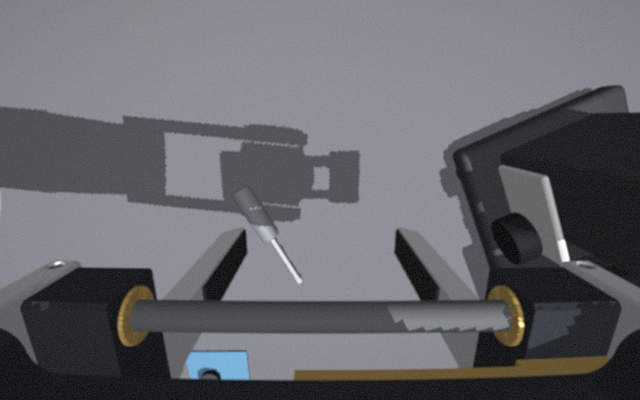

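The three lenses on the mat in the top view are at (265,176) yellow, (249,194) and (245,222). The carrier is at (361,200), with its open sleeve near (372,216). The look-alikes are orange (337,157) and pink (357,147), both off the carrier. I'll check this in a close crop.

Run:
```python
import cv2
a=cv2.imread('pics/top0.png');c=a[140:250,215:405]
cv2.imwrite('pics/topcrop.png',cv2.resize(c,None,fx=4,fy=4,interpolation=cv2.INTER_CUBIC))
a=cv2.imread('pics/scene0.png');c=a[170:280,240:430]
cv2.imwrite('pics/scenecrop.png',cv2.resize(c,None,fx=4,fy=4,interpolation=cv2.INTER_CUBIC))
```

```text
(no output)
```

View pics/topcrop.png

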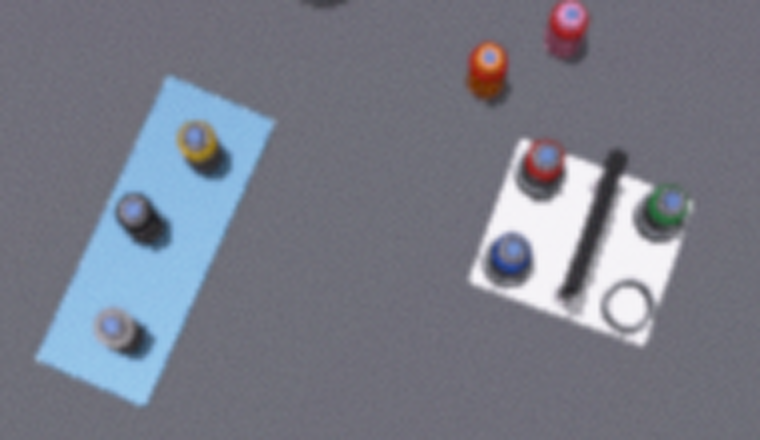

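View pics/scenecrop.png

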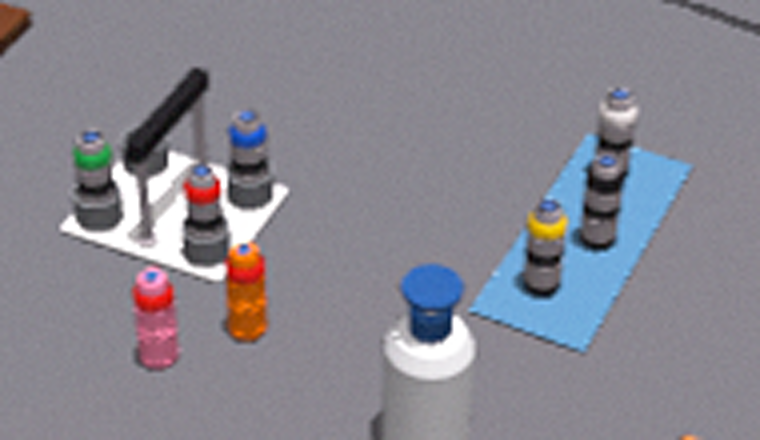

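Yellow-ringed lens confirmed: the top crop shows it at (194,136) and the scene crop at (547,225). In the top crop the empty sleeve is the ring at (628,306). The orange and pink pieces stand off the carrier.

```bash
cat > h.py <<'E'
import numpy as np,cv2,pickle
from scipy.spatial.transform import Rotation as Ro
def ray(s,uv,tool=None):
    p=cv2.undistortPoints(np.array([[uv]],float),s['intrinsics'],s['distortion'])[0,0]
    d=np.array([p[0],p[1],1.])
    if 'rvec' in s:
        R=cv2.Rodrigues(s['rvec'])[0];o=-R.T@s['tvec'];d=R.T@d
    else:
        Rt=Ro.from_euler('xyz',tool[1]).as_matrix();T=s['T_tool_cam']
        o=tool[0]+Rt@T[:3,3];d=Rt@T[:3,:3]@d
    return o,d
def onz(s,uv,z,tool=None):
    o,d=ray(s,uv,tool);return o+d*(z-o[2])/d[2]
def proj(s,P,tool=None):
    P=np.atleast_2d(P).astype(float)
    if 'rvec' in s: r,t=s['rvec'],s['tvec']
    else:
        Rt=Ro.from_euler('xyz',tool[1]).as_matrix();T=s['T_tool_cam']
        R=Rt@T[:3,:3];o=tool[0]+Rt@T[:3,3];r=cv2.Rodrigues(R.T)[0];t=-R.T@o
    return cv2.projectPoints(P,r,t,s['intrinsics'],s['distortion'])[0][:,0]
E
python3 - <<'E'
from h import *
s=pickle.load(open('pics/top0.pkl','rb'));q=pickle.load(open('pics/scene0.pkl','rb'))
f=lambda x,y:(215+(x-1.5)/4,140+(y-1.5)/4)
g=lambda x,y:(240+(x-1.5)/4,170+(y-1.5)/4)
for n,uv,z in [('yel',(194,136),.088),('blk',(133,209),.088),('wht',(111,326),.088),('red',(546,155),.092),('grn',(672,202),.092),('blu',(512,250),.092),('sleeve',(628,306),.036),('h1',(617,160),.113),('h2',(568,293),.113),('c1',(521,139),.008),('c2',(471,282),.008),('c3',(645,347),.008),('c4',(694,205),.008),('m1',(167,75),.004),('m2',(274,121),.004),('m3',(145,405),.004),('m4',(36,358),.004),('or',(489,57),.084),('pk',(571,15),.084)]:
    print(n,onz(s,f(*uv),z).round(4))
print('scene')
for n,uv,z in [('yel',(549,203),.088),('blk',(606,159),.088),('wht',(620,92),.088),('red',(202,171),.092),('grn',(92,135),.092),('blu',(247,114),.092)]:
    print(n,onz(q,g(*uv),z).round(4))
E
```

```text
yel [0.5828 0.1488 0.088 ]
blk [0.527  0.1942 0.088 ]
wht [0.4387 0.2093 0.088 ]
red [ 0.5659 -0.1174  0.092 ]
grn [ 0.5294 -0.2118  0.092 ]
blu [ 0.4935 -0.0905  0.092 ]
sleeve [ 0.4571 -0.1836  0.036 ]
h1 [ 0.5578 -0.1685  0.113 ]
h2 [ 0.4583 -0.13    0.113 ]
c1 [ 0.5953 -0.1045  0.008 ]
c2 [ 0.4802 -0.063   0.008 ]
c3 [ 0.4277 -0.1997  0.008 ]
c4 [ 0.5409 -0.2417  0.008 ]
m1 [0.65   0.1794 0.004 ]
m2 [0.6118 0.0933 0.004 ]
m3 [0.3852 0.1937 0.004 ]
m4 [0.4227 0.2797 0.004 ]
or [ 0.6441 -0.0757  0.084 ]
pk [ 0.6769 -0.1393  0.084 ]
scene
yel [0.5801 0.1508 0.088 ]
blk [0.5243 0.1964 0.088 ]
wht [0.4361 0.2122 0.088 ]
red [ 0.5659 -0.1152  0.092 ]
grn [ 0.5277 -0.2083  0.092 ]
blu [ 0.492  -0.0889  0.092 ]
```

Emit:
send_rows(rows=[34, -39, 0, 0, 0, 0, 1, 34, -39, 0, 0, 0, 0, 1, 34, -39, 0, 0, 0, 0, 1, 34, -39, 0, 0, 0, 0, 1, 34, -39, 0, 0, 0, 0, 1, 34, -39, 0, 0, 0, 0, 1, 35, -40, 0, 0, 0, 0, 1, 35, -40, 0, 0, 0, 0, 1])

```text
time: 1.15
tool_pos: [0.5099, 0.1818, 0.2052]
ee_rot: [-3.141, -0.0, 1.129]
wrist_force: [-0.0, 0.5, 0.7]
width: 0.0942
```

```bash
cat >> h.py <<'E'
def shot(n,name):
    from bench import get_obs,snapshot
    o=get_obs();s=snapshot(n);t=(o['tool_pos'],o['ee_rot'])
    cv2.imwrite(f'pics/{name}.png',s['color'][:,:,::-1]);pickle.dump((s,t),open(f'pics/{name}.pkl','wb'))
    print(o['time'],t,o['width'],o['wrist_force'].round(2));return s,t
E
python3 - <<'E'
from h import *
s,t=shot('wrist','w1')
print(proj(s,[[.582,.149,.088],[.527,.194,.088],t[0],[.655,.11,.152]],t))
E
```

```text
1.15 (array([0.50994503, 0.18177839, 0.20519572]), array([-3.14121133e+00, -6.58444491e-05,  1.12898827e+00])) 0.09416090451465783 [-0.02  0.52  0.68]
[[321.79152488 267.82812133]
 [338.75647552 205.97206993]
 [320.66951311 240.20033112]
 [317.69912862 377.67931779]]
```

View pics/w1.png

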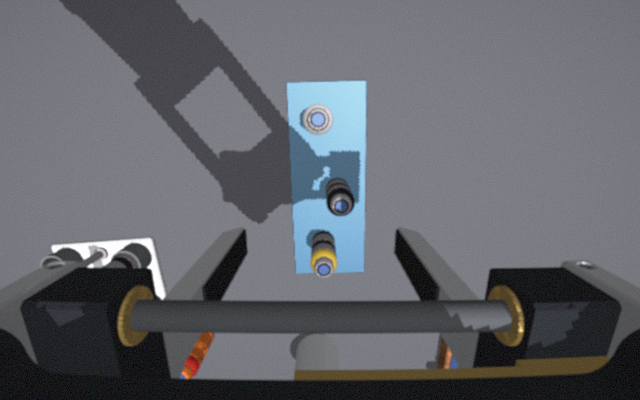

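The wrist view shows the yellow lens top at (323,269), black at (341,205) and white at (318,119). The predicted pixels agree within about 2 px.

Run:
```python
from h import *
s,t=pickle.load(open('pics/w1.pkl','rb'))
c=s['color'][230:290,280:370,::-1]
cv2.imwrite('pics/w1c.png',cv2.resize(c,None,fx=8,fy=8,interpolation=cv2.INTER_CUBIC))
h=cv2.cvtColor(s['color'],cv2.COLOR_RGB2HSV)
m=cv2.inRange(h,(18,130,90),(35,255,255))
n,l,st,ce=cv2.connectedComponentsWithStats(m)
print([(st[i],ce[i]) for i in range(1,n) if st[i][4]>30])
print(onz(s,(323,269),.088,t),onz(s,(341.5,205.5),.088,t))
for f in(0,):
  a=pickle.load(open('pics/top0.pkl','rb'))
  print('disp',onz(a,(291,117),.152),onz(a,(291,133),.0))
```

```text
[(array([311, 249,  25,  21, 214], dtype=int32), array([323.13551402, 256.14018692])), (array([119, 289,  16,  29, 131], dtype=int32), array([125.39694656, 303.76335878])), (array([506, 289,  15,  23,  91], dtype=int32), array([514.51648352, 300.96703297])), (array([118, 319,  15,  27, 121], dtype=int32), array([123.1322314 , 334.90909091])), (array([509, 332,  14,  14,  73], dtype=int32), array([516.63013699, 339.35616438])), (array([507, 361,  22,  14,  90], dtype=int32), array([519.33333333, 368.28888889])), (array([542, 360,  12,  13,  36], dtype=int32), array([547.08333333, 366.05555556])), (array([352, 369, 129,  10, 583], dtype=int32), array([414.85763293, 373.58833619])), (array([479, 368,  30,   8, 114], dtype=int32), array([493.31578947, 371.69298246])), (array([296, 371,  37,   8, 184], dtype=int32), array([313.48913043, 374.42934783])), (array([333, 371,  21,   8,  91], dtype=int32), array([342.12087912, 374.61538462]))]
[0.5838106  0.14958217 0.088     ] [0.52773849 0.19672141 0.088     ]
disp [0.73965324 0.0618616  0.152     ] [0.73506702 0.0682837  0.        ]
```

View pics/w1c.png

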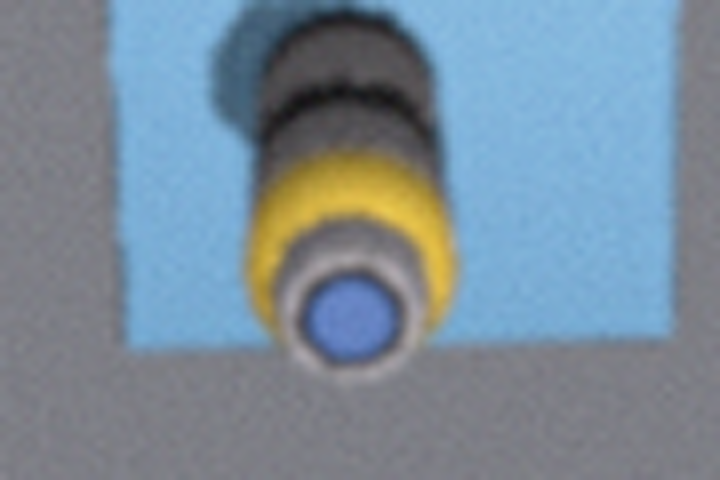

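Emit:
send_rows(rows=[25, -11, -10, 0, 0, 0, 1, 24, -11, -15, 0, 0, 0, 1, 24, -10, -20, 0, 0, 0, 1, 0, 0, -20, 0, 0, 0, 1, 0, 0, -25, 0, 0, 0, 1, 0, 0, -25, 0, 0, 0, 1, 0, 0, -20, 0, 0, 0, 1, 0, 0, -15, 0, 0, 0, 1])

```text
time: 2.2
tool_pos: [0.5814, 0.1513, 0.0539]
ee_rot: [-3.14, 0.001, 1.129]
wrist_force: [-0.3, -1.5, -0.3]
width: 0.0944
```

Run:
```python
from h import *
s,t=shot('wrist','w2')
```

```text
2.2 (array([0.58139546, 0.15127329, 0.05391037]), array([-3.13998984e+00,  1.00485573e-03,  1.12909987e+00])) 0.09439103207579713 [-0.28 -1.45 -0.29]
```

View pics/w2.png

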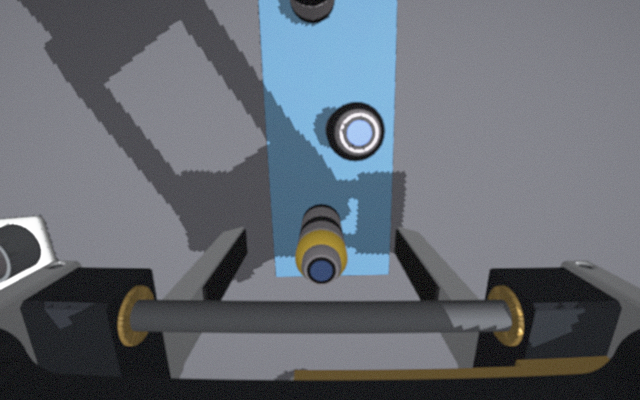

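The lens is between the open fingers with its top at (320,270). I'll check its offset from the tool axis.

Run:
```python
from h import *
s,t=pickle.load(open('pics/w2.pkl','rb'))
p=onz(s,(320.5,270),.088,t);print(p)
R=Ro.from_euler('xyz',t[1]).as_matrix();print(R.T@(p-t[0]))
```

```text
[0.5841572  0.14991099 0.088     ]
[-8.52429427e-05  3.02439792e-03 -3.40944533e-02]
```

Emit:
send_rows(rows=[1, 0, -7, 0, 0, 0, 1, 0, 0, -6, 0, 0, 0, 1, 0, 0, 0, 0, 0, 0, 1, 0, 0, 0, 0, 0, 0, 0, 0, 0, 0, 0, 0, 0, 0, 0, 0, 0, 0, 0, 0, 0, 0, 0, 0, 0, 0, 0, 0, 0, 0, 0, 0, 0, 0, 0])

```text
time: 3.25
tool_pos: [0.5832, 0.1512, 0.0426]
ee_rot: [3.142, -0.0, 1.129]
wrist_force: [-1.0, -1.0, 0.2]
width: 0.0475
```

Emit:
send_rows(rows=[0, 0, 0, 0, 0, 0, 0, 0, 0, 0, 0, 0, 0, 0, 0, 0, 0, 0, 0, 0, 0, 0, 0, 0, 0, 0, 0, 0, 0, 0, 0, 0, 0, 0, 0, 0, 0, 0, 0, 0, 0, 0, 0, 0, 0, 0, 0, 0, 0, 0, 0, 0, 0, 0, 0, 0])

```text
time: 4.25
tool_pos: [0.5832, 0.1512, 0.0425]
ee_rot: [-3.142, -0.0, 1.129]
wrist_force: [0.3, -0.6, -0.4]
width: 0.0296
```

Run:
```python
from h import *
s,t=shot('wrist','w3')
```

```text
4.25 (array([0.58315786, 0.15119   , 0.04247412]), array([-3.14155442e+00, -4.90210405e-05,  1.12897412e+00])) 0.02960407352514311 [ 0.28 -0.55 -0.37]
```

View pics/w3.png

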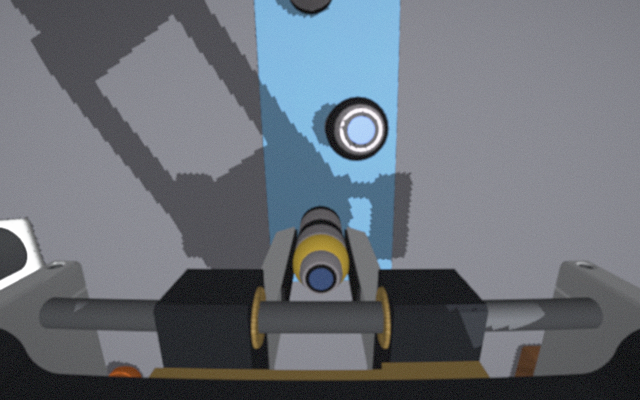

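Emit:
send_rows(rows=[0, 0, 10, 0, 0, 0, 0, 0, 0, 30, 0, 0, 0, 0, 0, 0, 50, 0, 0, 0, 0, 0, 0, 40, 0, 0, 0, 0, -6, -15, 20, 0, 0, -10, 0, -12, -30, 0, 0, 0, -10, 0, -12, -34, 0, 0, 0, -10, 0, -12, -34, 0, 0, 0, -10, 0])

```text
time: 5.3
tool_pos: [0.5408, 0.0374, 0.1934]
ee_rot: [3.141, -0.001, 0.426]
wrist_force: [0.4, 0.2, -0.3]
width: 0.0293
```

Emit:
send_rows(rows=[-15, -40, 0, 0, 0, -10, 0, -15, -40, 0, 0, 0, -10, 0, -15, -40, 0, 0, 0, -10, 0, -15, -40, 0, 0, 0, -10, 0, -15, -40, 0, 0, 0, -5, 0, -16, -40, 0, 0, 0, 0, 0, -16, -40, 0, 0, 0, 0, 0, 0, -10, 0, 0, 0, 0, 0])

```text
time: 6.3
tool_pos: [0.4333, -0.2537, 0.1932]
ee_rot: [3.141, -0.001, -0.358]
wrist_force: [0.0, -0.5, -0.5]
width: 0.0293
```

Run:
```python
from h import *
s,t=pickle.load(open('pics/w3.pkl','rb'))
p=onz(s,(321,278),.088,t)
R=Ro.from_euler('xyz',t[1]).as_matrix();print('lens in tool',R.T@(p-t[0]))
s,t=shot('wrist','w4')
print(proj(s,[.458,-.185,.036],t))
```

```text
lens in tool [ 0.00016719  0.00138989 -0.04552593]
6.3 (array([ 0.43325555, -0.25372987,  0.19321339]), array([ 3.14104303e+00, -8.51267217e-04, -3.58095294e-01])) 0.02933311978777678 [ 0.02 -0.47 -0.46]
[[318.8422834  121.63565713]]
```

View pics/w4.png

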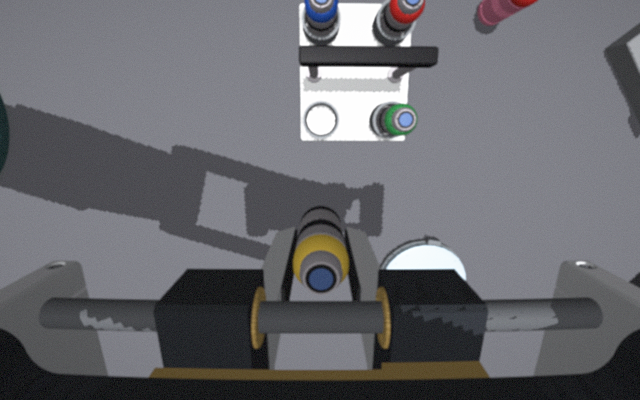

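The empty sleeve is at (321,120), the green lens at (400,120) and the handle bar at rows 46–64. The held lens has its top at (321,278). I'll fit the sleeve ring precisely.

Run:
```python
from h import *
s,t=pickle.load(open('pics/w4.pkl','rb'))
c=s['color'][90:150,290:420,::-1]
cv2.imwrite('pics/w4c.png',cv2.resize(c,None,fx=6,fy=6,interpolation=cv2.INTER_CUBIC))
for uv in [(321,120),(321,120.5)]:print(onz(s,uv,.036,t))
```

```text
[ 0.46077436 -0.18421238  0.036     ]
[ 0.46059115 -0.18470191  0.036     ]
```

View pics/w4c.png

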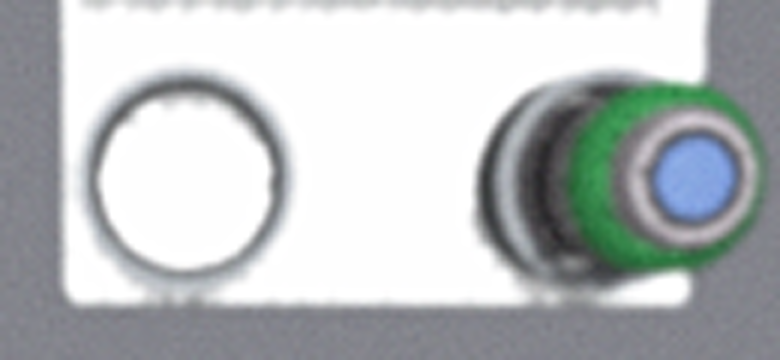

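Emit:
send_rows(rows=[2, 5, -12, 0, 0, 0, 0, 2, 5, -12, 0, 0, 0, 0, 2, 5, -12, 0, 0, 0, 0, 2, 4, -12, 0, 0, 0, 0, 2, 4, -12, 0, 0, 0, 0, 1, 4, -8, 0, 0, 0, 0, 0, 0, -5, 0, 0, 0, 0, 0, 0, 0, 0, 0, 0, 0])

```text
time: 7.35
tool_pos: [0.445, -0.2248, 0.1192]
ee_rot: [3.142, 0.0, -0.355]
wrist_force: [-0.1, 0.2, -0.5]
width: 0.0296
```

Run:
```python
from h import *
s,t=shot('wrist','w5')
uv=proj(s,[.4605,-.1845,.036],t)[0];print(uv)
s2,t2=shot('scene','s5')
u,v=uv.astype(int)
c=s['color'][max(v-60,0):v+60,u-80:u+80,::-1]; print(max(v-60,0),u-80)
cv2.imwrite('pics/w5c.png',cv2.resize(c,None,fx=5,fy=5,interpolation=cv2.INTER_CUBIC))
cv2.imwrite('pics/s5c.png',cv2.resize(cv2.imread('pics/s5.png')[150:280,220:400],None,fx=4,fy=4,interpolation=cv2.INTER_CUBIC))
```

```text
7.35 (array([ 0.44502371, -0.22482709,  0.11922044]), array([ 3.14157135e+00,  3.42728843e-04, -3.54668380e-01])) 0.029626200921107085 [-0.1   0.18 -0.53]
[320.32189282 157.29142167]
7.4 (array([ 0.445218  , -0.22504011,  0.11965389]), array([ 3.14142173e+00, -3.98385493e-04, -3.54845965e-01])) 0.02978928805465521 [ 0.31 -0.22 -2.05]
97 240
```

View pics/w5c.png

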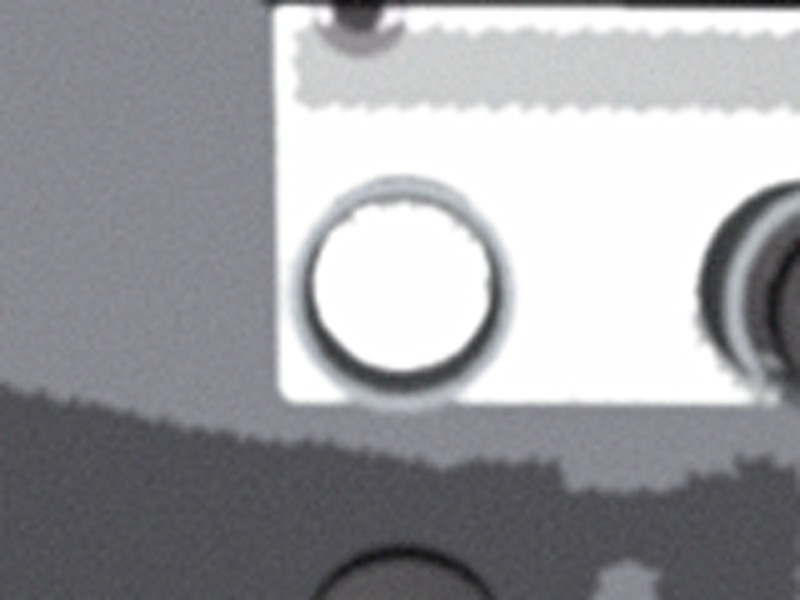

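View pics/s5c.png

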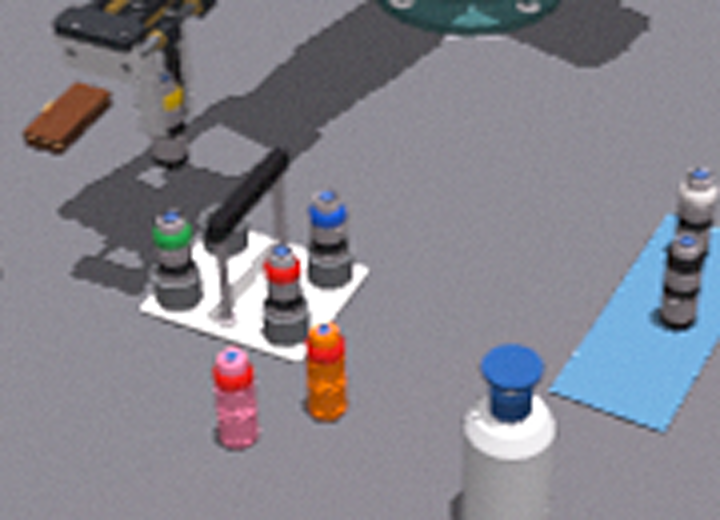

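Run:
```python
from h import *
s,t=pickle.load(open('pics/w5.pkl','rb'))
R=Ro.from_euler('xyz',t[1]).as_matrix()
p=onz(s,(320,155.3),.036,t);print('sleeve',p,R.T@(p-t[0]))
# barrel back edge of held lens: lens-axis y offset candidates -> predicted row of back lower edge (4mm above foot)
for y in (0,.0015,.003):
    # foot z: TCP 38.4 above foot
    print(y,proj(s,[t[0]+R@[0,y-.015,.0345],t[0]+R@[0,y,-.0455]],t))
c=s['color'][190:310,250:390,::-1]
cv2.imwrite('pics/w5d.png',cv2.resize(c,None,fx=5,fy=5,interpolation=cv2.INTER_CUBIC))
```

```text
sleeve [ 0.46083542 -0.18279861  0.036     ] [ 0.00026052 -0.04490555  0.0832194 ]
0 [[319.5988545  203.63553088]
 [319.23700664 276.22133527]]
0.0015 [[319.60122149 205.61563637]
 [319.24170122 278.9770636 ]]
0.003 [[319.60358328 207.58892152]
 [319.24637835 281.71699846]]
```

View pics/w5d.png

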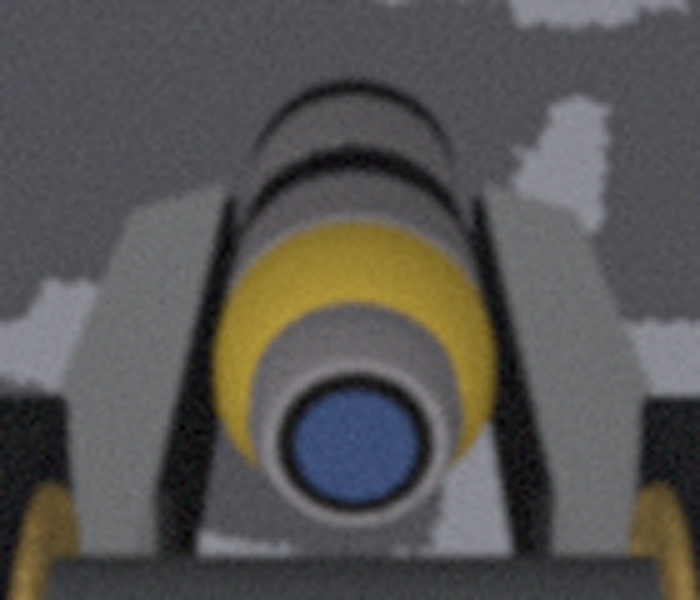

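Emit:
send_rows(rows=[4, 10, 0, 0, 0, 0, 0, 6, 16, 0, 0, 0, 0, 0, 6, 16, 0, 0, 0, 0, 0, 0, 0, -10, 0, 0, 0, 0, 0, 0, -15, 0, 0, 0, 0, 0, 0, -15, 0, 0, 0, 0, 0, 0, 0, 0, 0, 0, 0, 0, 0, 0, 0, 0, 0, 0])

```text
time: 8.45
tool_pos: [0.4611, -0.1831, 0.0794]
ee_rot: [-3.142, 0.0, -0.355]
wrist_force: [0.0, -0.5, -0.3]
width: 0.0292
```

Run:
```python
from h import *
s,t=shot('wrist','w6')
c=s['color'][140:300,220:420,::-1]
cv2.imwrite('pics/w6c.png',cv2.resize(c,None,fx=4,fy=3.7,interpolation=cv2.INTER_CUBIC))
```

```text
8.45 (array([ 0.46111003, -0.18310337,  0.07938912]), array([-3.14158974e+00,  1.02197177e-04, -3.55125898e-01])) 0.02915116696390221 [ 0.02 -0.51 -0.33]
```

View pics/w6c.png

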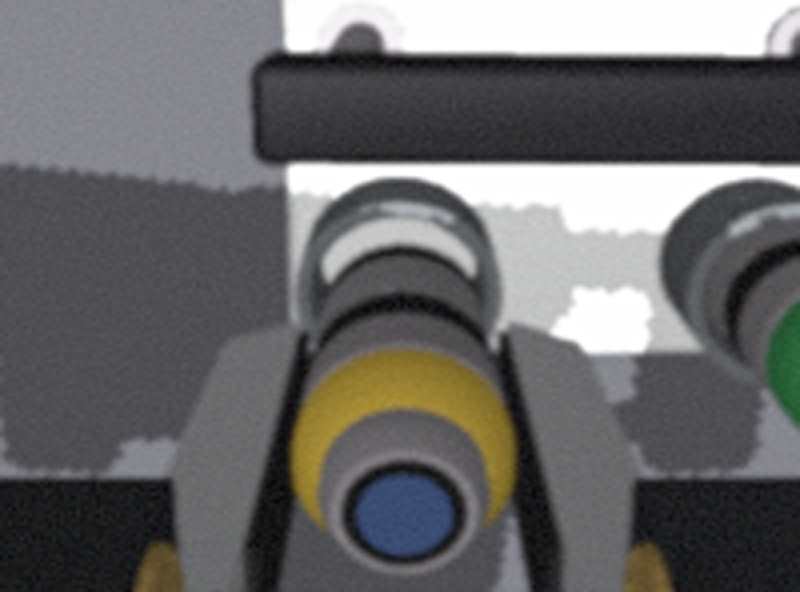

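Run:
```python
from h import *
s,t=pickle.load(open('pics/w6.pkl','rb'))
R=Ro.from_euler('xyz',t[1]).as_matrix()
f=lambda x,y:(220+x/4-.4,140+y/3.7-.4)
for n,uv,z,dy in [('rim out',(404,203),.036,20),('rim in',(404,221),.036,16.5),('lens',(404,246),t[0][2]-.0345,15),('nose',(406,515),t[0][2]+.0455,0)]:
    p=R.T@(onz(s,f(*uv),z,t)-t[0]);print(n,(p*1000).round(1),'axis y',p[1]*1000+dy)
for n,uv,z in [('riml',(296,290),.036),('rimr',(503,290),.036)]:
    p=R.T@(onz(s,f(*uv),z,t)-t[0]);print(n,(p*1000).round(1))
```

```text
rim out [  0.7 -19.8  43.4] axis y 0.2465163103463972
rim in [  0.7 -16.   43.4] axis y 0.5345169000118695
lens [  0.7 -13.1  34.5] axis y 1.8575426464049123
nose [  0.9   1.4 -45.5] axis y 1.3975715283290093
riml [-20.1  -1.1  43.4]
rimr [19.8 -1.1 43.4]
```

Emit:
send_rows(rows=[-0.3, 1.3, 0, 0, 0, 0, 0, 0, 0, -4, 0, 0, 0, 0, 0, 0, -4, 0, 0, 0, 0, 0, 0, -4, 0, 0, 0, 0, 0, 0, -4, 0, 0, 0, 0, 0, 0, -4, 0, 0, 0, 0, 0, 0, -4, 0, 0, 0, 0, 0, 0, 0, 0, 0, 0, 0])

```text
time: 9.5
tool_pos: [0.4606, -0.1814, 0.055]
ee_rot: [-3.141, 0.001, -0.355]
wrist_force: [-0.2, 0.4, -0.7]
width: 0.0296
```

Run:
```python
from h import *
s,t=shot('wrist','w7')
c=s['color'][140:300,220:420,::-1]
cv2.imwrite('pics/w7c.png',cv2.resize(c,None,fx=4,fy=3.7,interpolation=cv2.INTER_CUBIC))
```

```text
9.5 (array([ 0.46056419, -0.18135447,  0.055     ]), array([-3.14147425e+00,  8.72706512e-04, -3.54576246e-01])) 0.029598078832830596 [-0.24  0.4  -0.72]
```

View pics/w7c.png

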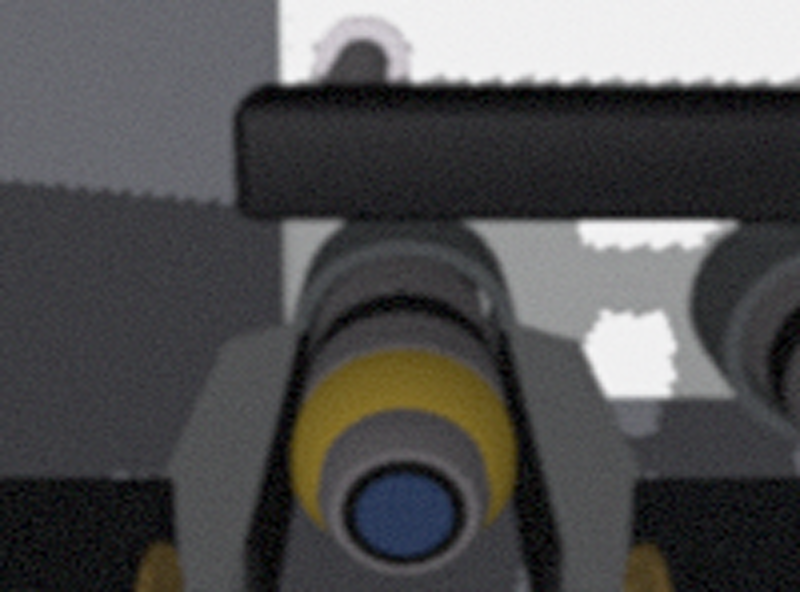

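The foot is inside the bore and the wrist force is unchanged, so I'll continue down to the floor.

Emit:
send_rows(rows=[0, 0, -2, 0, 0, 0, 0, 0, 0, -2, 0, 0, 0, 0, 0, 0, -2, 0, 0, 0, 0, 0, 0, -1, 0, 0, 0, 0, 0, 0, -1, 0, 0, 0, 0, 0, 0, 0, 0, 0, 0, 0, 0, 0, 0, 0, 0, 0, 0, 0, 0, 0, 0, 0, 0, 0])

```text
time: 10.55
tool_pos: [0.4609, -0.1815, 0.0476]
ee_rot: [3.142, -0.0, -0.355]
wrist_force: [-0.4, 0.6, -1.3]
width: 0.0295
```

Run:
```python
from h import *
shot('wrist','w8')
from bench import get_obs
```

```text
10.55 (array([ 0.46092081, -0.18150996,  0.04755287]), array([ 3.14158615e+00, -2.18678450e-04, -3.54521371e-01])) 0.029453887900850677 [-0.38  0.61 -1.34]
```

Next come steps of 0.5 mm until the force shows contact.

Emit:
send_rows(rows=[0, 0, -0.5, 0, 0, 0, 0, 0, 0, -0.5, 0, 0, 0, 0, 0, 0, -0.5, 0, 0, 0, 0, 0, 0, 0, 0, 0, 0, 0, 0, 0, 0, 0, 0, 0, 0, 0, 0, 0, 0, 0, 0, 0, 0, 0, 0, 0, 0, 0, 0, 0, 0, 0, 0, 0, 0, 0])

```text
time: 11.6
tool_pos: [0.4609, -0.1815, 0.0464]
ee_rot: [3.142, -0.0, -0.355]
wrist_force: [-2.2, 0.9, 5.1]
width: 0.0295
```

A force of +5 N up at TCP z = 46.4 mm, where I expected the floor at 46.5 mm. It stands on the floor, so I'll open partly.

Emit:
send_rows(rows=[0, 0, 0, 0, 0, 0, 0.4, 0, 0, 0, 0, 0, 0, 0.5, 0, 0, 0, 0, 0, 0, 0.5, 0, 0, 0, 0, 0, 0, 0.5, 0, 0, 0, 0, 0, 0, 0.5, 0, 0, 0, 0, 0, 0, 0.5, 0, 0, 0, 0, 0, 0, 0.5, 0, 0, 0, 0, 0, 0, 0.5])

```text
time: 12.6
tool_pos: [0.4609, -0.1815, 0.046]
ee_rot: [-3.142, -0.0, -0.355]
wrist_force: [-0.6, 0.7, -0.4]
width: 0.0472
```

Run:
```python
from h import *
s,t=shot('wrist','w9')
c=s['color'][100:300,200:460,::-1]
cv2.imwrite('pics/w9c.png',cv2.resize(c,None,fx=3,fy=3,interpolation=cv2.INTER_CUBIC))
```

```text
12.6 (array([ 0.4608816 , -0.18148347,  0.04600864]), array([-3.14158884e+00, -1.17283979e-04, -3.54522960e-01])) 0.0472389520541032 [-0.61  0.65 -0.37]
```

View pics/w9c.png

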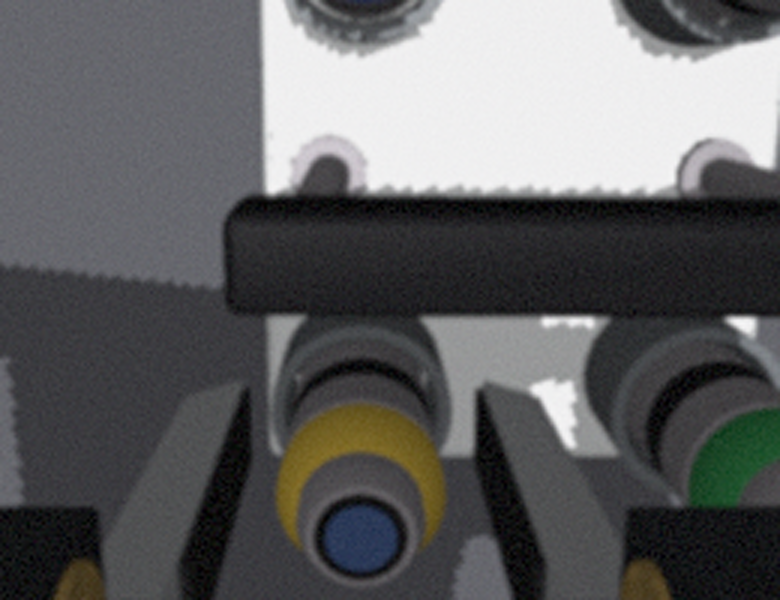

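Emit:
send_rows(rows=[0, 0, 6, 0, 0, 0, 0.5, 0, 0, 15, 0, 0, 0, 0.5, 0, 0, 30, 0, 0, 0, 0.5, 0, 0, 40, 0, 0, 0, 0.5, 0, 0, 40, 0, 0, 0, 1, 10, 0, 23, 0, 0, 10, 1, 15, 0, 0, 0, 0, 10, 1, 15, 0, 0, 0, 0, 10, 1])

```text
time: 13.65
tool_pos: [0.5017, -0.1818, 0.2022]
ee_rot: [3.14, -0.003, 0.175]
wrist_force: [-0.2, 0.8, 0.4]
width: 0.0833
```

Emit:
send_rows(rows=[15, 1, 0, 0, 0, 10, 1, 15, 1, 0, 0, 0, 10, 1, 15, 1, 0, 0, 0, 10, 1, 15, 1, 0, 0, 0, 10, 1, 15, 1, 0, 0, 0, 10, 1, 12, 0, 0, 0, 0, 10, 1, 0, 0, 0, 0, 0, 0, 1, 0, 0, 0, 0, 0, 0, 1])

```text
time: 14.65
tool_pos: [0.5877, -0.1765, 0.2007]
ee_rot: [3.141, 0.0, 1.214]
wrist_force: [-1.4, 1.0, -0.2]
width: 0.094
```

Run:
```python
from h import *
s,t=shot('wrist','w10')
print(proj(s,[[.511,-.150,.113]],t))
```

```text
14.65 (array([ 0.58766068, -0.17654576,  0.20069996]), array([3.14104647e+00, 4.41665667e-05, 1.21376545e+00])) 0.09404069966797526 [-1.42  0.97 -0.18]
[[318.45809443 111.44870816]]
```

View pics/w10.png

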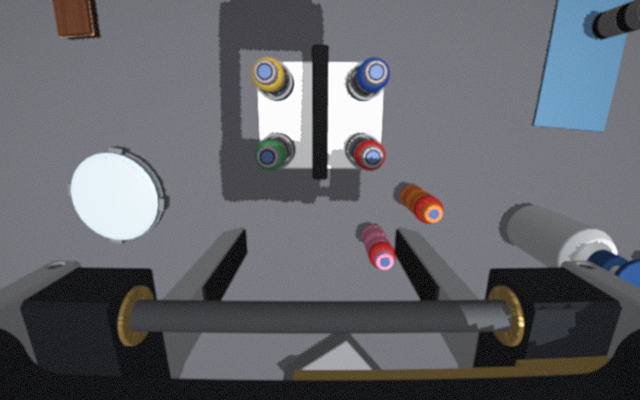

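All four lenses sit in their sleeves, yellow at (267,72) and blue at (375,71). The bar runs vertically at column 320, rows 45–178.

Run:
```python
from h import *
s,t=pickle.load(open('pics/w10.pkl','rb'))
R=Ro.from_euler('xyz',t[1]).as_matrix()
g=cv2.cvtColor(s['color'],cv2.COLOR_RGB2GRAY)
c=s['color'][30:190,230:410,::-1];cv2.imwrite('pics/w10c.png',cv2.resize(c,None,fx=3.5,fy=3.5,interpolation=cv2.INTER_CUBIC))
for r in(80,100,120,150):
  print(r,np.where(g[r,290:350]<80)[0][[0,-1]]+290)
print(np.where(g[20:200,320]<70)[0][[0,-1]]+20)
e=[onz(s,u,.113,t) for u in[(319.8,44.7),(319.8,178.5)]];print(e,np.linalg.norm(e[0]-e[1]),(e[0]+e[1])/2)
L={n:onz(s,u,.092,t) for n,u in dict(y=(266,71.5),b=(375.5,71.5),g=(268.5,156.5),r=(371.5,157.5)).items()}
print({k:(R.T@(v-t[0])*1000).round(1) for k,v in L.items()},sum(L.values())/4)
print(R.T@((e[0]+e[1])/2-t[0]))
```

```text
80 [313 326]
100 [313 326]
120 [313 326]
150 [290 349]
[ 20 179]
[array([ 0.46229409, -0.13056736,  0.113     ]), array([ 0.56542327, -0.16914576,  0.113     ])] 0.11010868076699389 [ 0.51385868 -0.14985656  0.113     ]
{'y': array([ -48.7, -116.4,  108.6]), 'b': array([  48.8, -116.4,  108.6]), 'g': array([-49.5, -40.8, 108.7]), 'r': array([ 48.1, -39.8, 108.7])} [ 0.51418657 -0.14949224  0.092     ]
[-0.00078333 -0.07852355  0.08765712]
```

View pics/w10c.png

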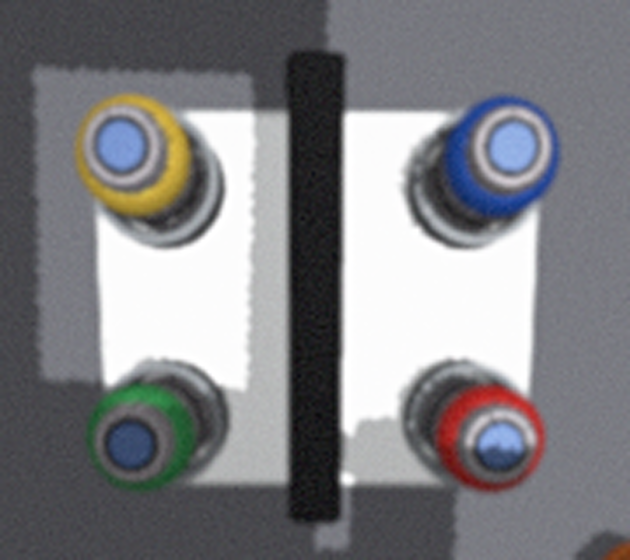

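Emit:
send_rows(rows=[-25, 9, 0, 0, 0, 0, 1, -25, 9, 0, 0, 0, 0, 1, -24, 9, 0, 0, 0, 0, 1, 0, 0, -10, 0, 0, 0, 1, 0, 0, -20, 0, 0, 0, 1, 0, 0, -25, 0, 0, 0, 1, 0, 0, -10, 0, 0, 0, 1, 0, 0, 0, 0, 0, 0, 1])

```text
time: 15.7
tool_pos: [0.5137, -0.1495, 0.134]
ee_rot: [-3.14, -0.0, 1.216]
wrist_force: [-0.7, 0.2, -0.3]
width: 0.0937
```

Run:
```python
from h import *
s,t=shot('wrist','w11')
print(proj(s,[[.5139,-.150,.113]],t))
```

```text
15.7 (array([ 0.51365295, -0.14948745,  0.13396231]), array([-3.13964760e+00, -1.68503867e-04,  1.21579825e+00])) 0.09368227194146274 [-0.72  0.2  -0.35]
[[320.1808915  229.50347741]]
```

View pics/w11.png

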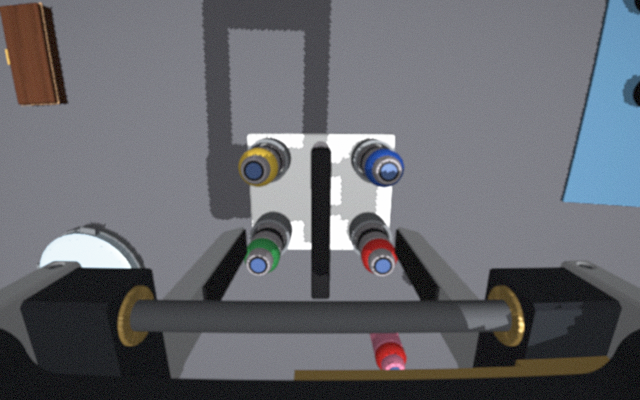

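The bar lies centred between the fingers, with its ends at rows 147 and 297. I'll check its middle before lowering.

Run:
```python
from h import *
s,t=pickle.load(open('pics/w11.pkl','rb'))
R=Ro.from_euler('xyz',t[1]).as_matrix()
e=[onz(s,u,.113,t) for u in[(320.3,146.5),(320.3,297.5)]];m=(e[0]+e[1])/2
print(np.linalg.norm(e[0]-e[1]),m,R.T@(m-t[0]))
```

```text
0.1111789088613432 [ 0.51229901 -0.14931684  0.113     ] [-0.00031417 -0.00128805  0.0209648 ]
```

Emit:
send_rows(rows=[-1, 0, -10, 0, 0, 0, 1, 0, 0, -15, 0, 0, 0, 1, 0, 0, -15, 0, 0, 0, 1, 0, 0, -9, 0, 0, 0, 1, 0, 0, 0, 0, 0, 0, 0.3, 0, 0, 0, 0, 0, 0, 0.3, 0, 0, 0, 0, 0, 0, 0.3, 0, 0, 0, 0, 0, 0, 0])

```text
time: 16.75
tool_pos: [0.5132, -0.1496, 0.0866]
ee_rot: [3.141, -0.0, 1.216]
wrist_force: [-0.6, 0.6, -0.0]
width: 0.0573
```

Emit:
send_rows(rows=[0, 0, 0, 0, 0, 0, 0, 0, 0, 0, 0, 0, 0, 0, 0, 0, 0, 0, 0, 0, 0, 0, 0, 0, 0, 0, 0, 0, 0, 0, 0, 0, 0, 0, 0, 0, 0, 0, 0, 0, 0, 0, 0, 0, 0, 0, 0, 0, 0, 0, 0, 0, 0, 0, 0, 0])

```text
time: 17.75
tool_pos: [0.5129, -0.1493, 0.086]
ee_rot: [-3.142, -0.0, 1.216]
wrist_force: [-1.1, 1.5, -0.3]
width: 0.0134
```

Run:
```python
from h import *
s,t=shot('wrist','w12')
```

```text
17.75 (array([ 0.51293344, -0.14932777,  0.08596347]), array([-3.14156579e+00, -4.64308127e-04,  1.21629605e+00])) 0.01339437989735931 [-1.1   1.45 -0.31]
```

View pics/w12.png

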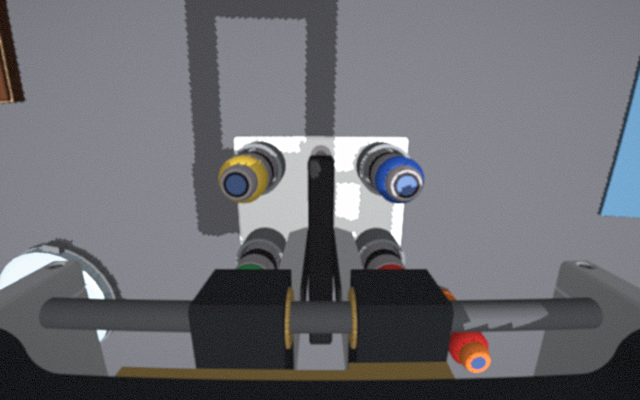

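The jaws are on the bar at a width of 13.4 mm, and the lenses are undisturbed. I'll lift gently and straight up.

Emit:
send_rows(rows=[0, 0, 1, 0, 0, 0, 0, 0, 0, 2, 0, 0, 0, 0, 0, 0, 4, 0, 0, 0, 0, 0, 0, 5, 0, 0, 0, 0, 0, 0, 5, 0, 0, 0, 0, 0, 0, 3, 0, 0, 0, 0, 0, 0, 0, 0, 0, 0, 0, 0, 0, 0, 0, 0, 0, 0])

```text
time: 18.8
tool_pos: [0.5128, -0.1494, 0.1059]
ee_rot: [-3.141, -0.0, 1.216]
wrist_force: [-0.3, -0.1, -6.9]
width: 0.0137
```

Run:
```python
from h import *
s,t=shot('wrist','w13')
s2,t=shot('scene','s13')
cv2.imwrite('pics/s13c.png',cv2.resize(cv2.imread('pics/s13.png')[120:280,210:410],None,fx=4,fy=3.7,interpolation=cv2.INTER_CUBIC))
```

```text
18.8 (array([ 0.51275007, -0.14943191,  0.10586033]), array([-3.14126281e+00, -9.07546445e-05,  1.21629904e+00])) 0.013729890321503669 [-0.27 -0.12 -6.95]
18.85 (array([ 0.51268332, -0.14943197,  0.10575793]), array([-3.14108601e+00, -1.06182204e-04,  1.21624632e+00])) 0.013828247674204012 [-0.51 -0.34 -6.23]
```

View pics/w13.png

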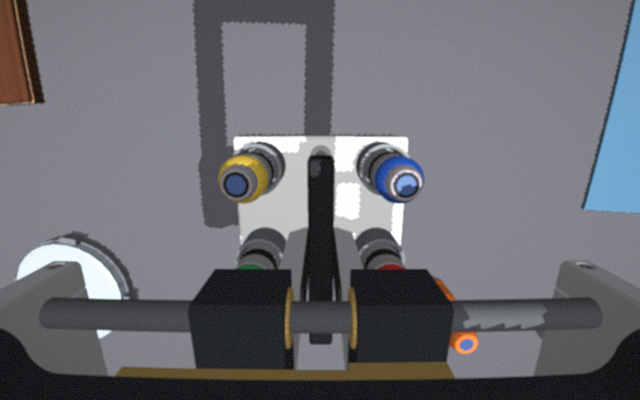

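View pics/s13c.png

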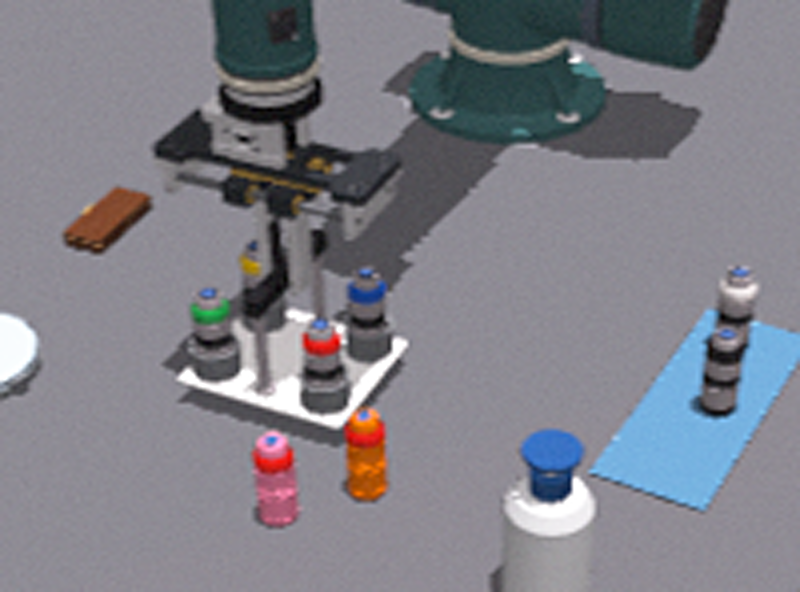

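The carrier hangs level with all four lenses in place. The load is 6.9 N, which matches about 0.7 kg, and the wrist image is unchanged, so there is no slip. I'll raise it another 80 mm.

Emit:
send_rows(rows=[0, 0, 3, 0, 0, 0, 0, 0, 0, 7, 0, 0, 0, 0, 0, 0, 10, 0, 0, 0, 0, 0, 0, 10, 0, 0, 0, 0, 0, 0, 10, 0, 0, 0, 0, 0, 0, 10, 0, 0, 0, 0, 0, 0, 10, 0, 0, 0, 0, 0, 0, 8, 0, 0, 0, 0])

```text
time: 19.9
tool_pos: [0.513, -0.1496, 0.1748]
ee_rot: [3.141, -0.0, 1.216]
wrist_force: [0.3, 0.5, -6.2]
width: 0.0139
```

Emit:
send_rows(rows=[0, 0, 6, 0, 0, 0, 0, 0, 0, 4, 0, 0, 0, 0, 0, 0, 2, 0, 0, 0, 0, 0, 0, 0, 0, 0, 0, 0, 0, 0, 0, 0, 0, 0, 0, 0, 0, 0, 0, 0, 0, 0, 0, 0, 0, 0, 0, 0, 0, 0, 0, 0, 0, 0, 0, 0])

```text
time: 20.9
tool_pos: [0.5128, -0.1495, 0.186]
ee_rot: [-3.142, -0.0, 1.216]
wrist_force: [0.2, 0.6, -7.0]
width: 0.0136
```

Run:
```python
from h import *
s,t=shot('wrist','w14')
s2,t=shot('scene','s14')
cv2.imwrite('pics/s14c.png',cv2.resize(cv2.imread('pics/s14.png')[100:280,210:410],None,fx=4,fy=3.3,interpolation=cv2.INTER_CUBIC))
```

```text
20.9 (array([ 0.51284527, -0.14948646,  0.1859502 ]), array([-3.14151607e+00, -6.72152221e-05,  1.21623259e+00])) 0.013580662204091267 [ 0.15  0.55 -6.99]
20.95 (array([ 0.51286662, -0.14947919,  0.18595264]), array([-3.14154140e+00, -9.82593381e-05,  1.21628973e+00])) 0.014120035523243403 [ 0.02  0.1  -6.09]
```

View pics/w14.png

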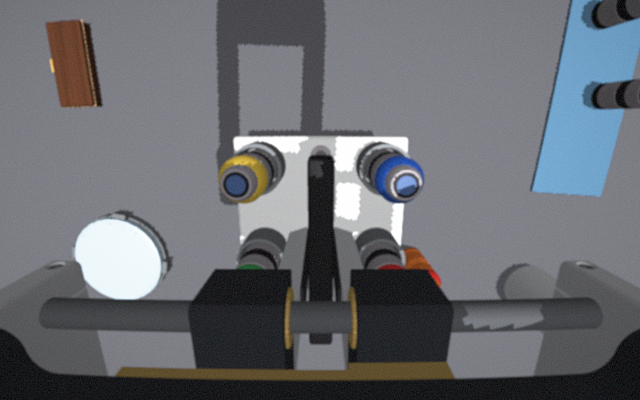

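View pics/s14c.png

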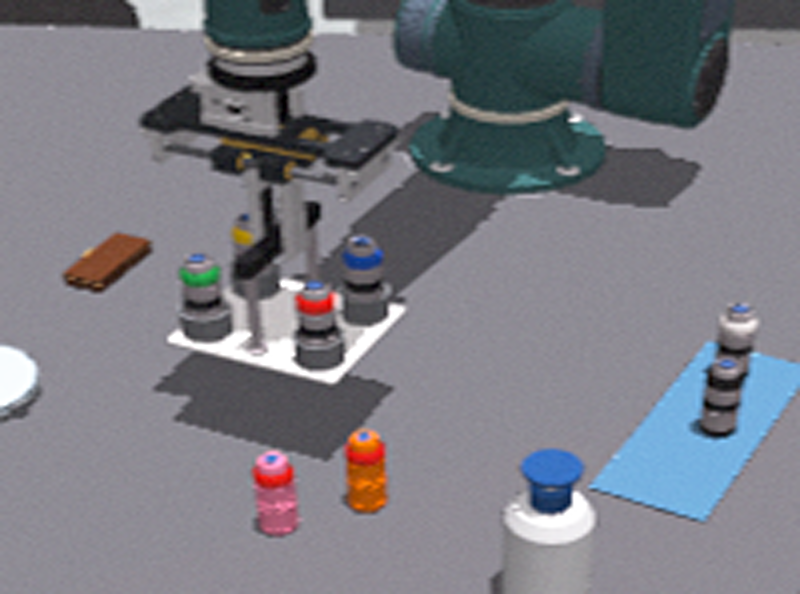

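The carrier hangs level and still, about 100 mm up. All four lenses are in their sleeves, and the carrier looks the same in the wrist view as just after the grasp. I'm handing the job in.

```bash
python3 -c "
from bench import *
print(close_job())"
```

```text
the job is handed in; nothing more can be done
None
```

I loaded the yellow-ringed objective into the empty sleeve, then lifted the carrier by the middle of its handle. I handed the job in at about 21 s of the 51 s limit, with the carrier held about 100 mm above the bench. The job reports no verdict.

- **Seating:** the lens met the sleeve's floor with about 5 N up at TCP height 46.4 mm, against 46.5 mm expected. It stood upright when I opened the jaws, and it looked as high as the other three in the wrist view.
- **Lift:** the load on the wrist was 6–7 N, which fits the full carrier at about 0.7 kg. The carrier sat at the same place in the wrist view from the grasp to the end, so I saw no slip or tilt. The final pictures show all four lenses in their sleeves. White and black still stand on the mat, and I saw nothing else moved; the screwdriver was outside the last crops, and the arm never went near it after the start.
- **Disagreements:** the cameras differed by 1–4 mm on where things stood. I relied on the wrist camera and corrected the lens over the sleeve by about 1.3 mm before lowering it. I judged level by eye from the pictures and from the tool staying vertical, and did not measure the carrier's tilt separately.

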